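# Knock home the wedge of the blue printing block's clamp

## Task

Pick up the hammer and drive in the wooden wedge that clamps the blue printing block, in at least two separate taps: knock it only part of the way in first, draw the hammer clear, then knock it until it stops and sits tight, fully home. Strike the wedge with the hammer only, never with the hand. Leave the wedge of the red block where it is, and finally lay the hammer flat on the green mat again and let go.

Things in the scene. Friction and masses are not known exactly. Their poses are not given: they have to be found in the camera images.
- hammer_grip (a point): Where to hold the hammer (0.26 kg, 235 mm long): mid-width and mid-height of its pale wooden handle, near the head. Own x points along the handle to the head, y across (it strikes with either end), z up. Handle flat-sided, 24 mm wide (y), 28 high. Lying flat, this point is 20 mm above the mat's top, the handle's underside 6 mm above it. Head begins 28 mm on; black butt ends 172 mm back.
- hammer_head (a point): Centre of the hammer's head, 48 mm from hammer_grip along the hammer's +x, same height and axes. Steel block 40 mm (x) by 50 (y) by 40 high with a round orange striking face, 36 mm across, at each end: the faces lie 45 mm from this point along +y and -y.
- mat: Green cutting mat fixed to the table, 140 mm (x) by 300 mm (y), 4 mm thick; origin at the centre of its underside, on the table. The hammer starts on it, lying along its y, head towards +y, to within 0.2 rad.
- wedge_butt (a point): Centre of the butt (outer end face) of the blue block's pale wooden wedge: 36 mm wide, 30 high, centre 38 mm above the table. It drives level along this frame's +y; z is up; x points from wedge to blue block. The fixed clamp (130 mm in x, 120 in y, 52 high) is like the red one; either may be the left one. The butt sticks out of its -y edge by 57 to 65 mm at first, 25 when home; beyond it is free room.
- wedge (a joint): How far the blue block's wedge is in, in m: 0 = loosest, 0.040 = fully home against a hard stop; starts between 0 and 0.008. It slides stiffly (about 4 N, plus 0.8 N per 0.1 m/s) and stays where it is left.
- red_wedge_butt (a point): Centre of the butt of the red block's wedge: same shape, height and kind of frame as wedge_butt. It also sticks out, but that block is still to be lined up: do not move this wedge.
Mind the look-alikes: they are no part of the job. What is shaped like the part that bears wedge_butt but pink is not meant.

How it is judged (in metres and radians):
On the way, in this order (a step that is already met when the one before it is completed fails the run):
1. the hammer is lifted off the mat (height (world z) of hammer_grip above 0.038 m), for 0.1 s.
2. the first tap has driven the wedge in by at least 6 mm but not home (below 34 mm), and the hammer is drawn clear (its face 15 mm or more from the butt) (distance of wedge_butt from where it was at the start of the episode above 0.006 m and value of joint wedge below 0.034 m and distance between hammer_head and wedge_butt above 0.06 m), for 0.05 s.
3. the hammer, at the butt, has driven the wedge home (within 4 mm of its stop) (value of joint wedge above 0.036 m and distance between hammer_head and wedge_butt below 0.085 m), for 0.05 s.
At the end, for the whole second after the job is handed in: The blue block's wedge is within 4 mm of its stop, the red block's wedge has moved less than 4 mm, and the hammer lies still and flat (within 10 degrees) on the mat, the grip point and head centre both over the mat (up to 5 mm beyond its edge) (value of joint wedge above 0.036 m and distance of red_wedge_butt from where it was at the start of the episode below 0.004 m and x of hammer_grip in the frame of mat between -0.075 and 0.075 m and y of hammer_grip in the frame of mat between -0.155 and 0.155 m and x of hammer_head in the frame of mat between -0.075 and 0.075 m and y of hammer_head in the frame of mat between -0.155 and 0.155 m and height (world z) of each of hammer_grip, hammer_head below 0.036 m and angle between hammer_grip's own x axis and vertical between 1.4 and 1.74 rad and linear speed of hammer below 0.02 m/s); the robot touches nothing.
It fails at once if the hand or arm touches the blue block's wedge (over 1 N) (contact force between any of the fingers, the arm and wedge above 1 N).
It fails at once if the red block's wedge is moved by more than 4 mm (distance of red_wedge_butt from where it was at the start of the episode above 0.004 m).
It also fails if it takes over 48 s, if anything falls off the work surface, if the arm or the gripper's body presses on something with over 40 N, if the wrist force passes 120 N, or if a joint passes its speed limit or range.

## Robot

A 6-joint arm with a two-finger parallel gripper is mounted at the origin on the work surface. World frame = base frame: x ahead of the robot, y to its left, z up, the work surface at z = 0. Lengths are in m, angles in degrees, forces in N, time in s.
With the tool pointing down it reaches from about 0.4 to 0.825 m from the base axis. Payload 7 kg.
Tool frame: the origin (TCP) lies at the very end of the fingers, on their centre line; the grasp point (between the pads) lies 19 mm behind it (r.hold_point_z is the distance from the TCP to the grasp point, in m); z points along the fingers, y is the direction in which the jaws open and shut (so a half turn about z gives the same grasp; the last joint's range is limited). The gripper opens to 88 mm and grips with 3 to 60 N. Pads are 19 mm wide; open, the fingers measure 130 mm over their backs; the gripper's body (78 mm by 193 mm) begins 47 mm behind the grasp point.
Start: joints at [80.678, 20.546, 0.682, 0, -70.136, -16.507], TCP at [0.294, 0.608, 0.227] pointing down, gripper open.
Joint ranges: [-176.03, 176.03], [-82.01, 121.73], [-58.28, 71.71], [-173.87, 95.51], [-174.79, -0.11], [-173.66, 173.66]. Speed limits (degrees/s): [136.94, 136.94, 172.46, 180, 180, 180].

## Interface

Orientations are given as [roll, pitch, yaw] about the fixed x, y, z axes, in that order (R = Rz(yaw) Ry(pitch) Rx(roll)).
In Python, from plant import r gives the robot as it stands. The module is installed in compiled form; this text tells all that it offers.
- The arm moves only by the shell command python3 -m inch 'ROWS' [FORCE]. ROWS is text: rows parted by semicolons, each of 7 numbers parted by spaces: the shift along the tool's x, y, z in m, then the turn, a rotation vector about the tool's x, y, z in rad, then the opening, from 0 (shut) to 1 (fully open). In form: tx ty tz ax ay az jaw; .... A call has 1 to 20 rows; each row shifts and turns the commanded pose from where the row before left it, along the tool's axes as they then stand; what a row does not reach is not made up. A row lasts 1/12 s, in which the tool goes at most 41.7 mm and 7.16 degrees, less where a joint would pass 70% of its speed; a pose out of reach is approached as far as the arm can. A call with a gripper value outside its range is refused whole. The fingers move at their own pace and stop on an object; FORCE is the grip in N (left out, the last holds). Time passes only in rows, so rows that do not move let the fingers close. It gives the time, the measured TCP pose, the force and the opening at its end, in the units of the state.
- r.get_state(): the state, without advancing time (a new reading comes with each control period).
- r.capture(name): name is "scene" or "top" or "wrist"; returns the picture (400x640x3 uint8, red, green, blue); there is no depth.
- r.camera_params(name): a dict with "vfov" (degrees; the focal length in pixels is half the picture's height over the tangent of half this angle, whatever the lens; pixels are square), "cx", "cy" (the principal point, pixels), "R" (3x3) and "t" (3): a world point X has camera coordinates R X + t. Camera axes: x right, y down, z forward; pixel columns grow to the right and rows downward; lengths in m; the calibration is good to about 2 mm. A picture is of the moment at which its call begins: read the wrist's pose just before it. camera_params takes no time and is no camera call; for the wrist camera it gives the pose at the moment of the call.
- r.close_job(): hands the job in, once; it reports no verdict.
Trained networks look in the newest picture that a camera, given by its name, has taken for a name from the list of things; names that differ only in an ending like _2 or _b are one class to them, and where a whole thing is asked for, a point or a joint stands for the part that bears it (a point fixed in the world has none). Each returns a list of dicts, best first, with "p" (0 to 1); they miss things now and then, are a little off and sometimes report something else, mostly with a low value. They report only what shows in the picture. A call takes as long as a camera call. They do not tell look-alikes from the thing itself.
- r.recognise(target, camera): "xy" ([column, row] in pixels, amid what is visible of it).
The state is a dict: "time_s": time; "joints": joint angles; "qd": joint speeds; "joint_torque": joint torques, N m; "tcp_pos": TCP position; "eef_rot": TCP orientation; "contact_force": force on the tool from outside, world axes, zero at the start; "moment": the same for the moment, N m; "gripper_width": finger opening in m.
Only numpy, scipy, OpenCV 4.12 (cv2) and the standard library are available. Lean on these libraries where they do the work, as an engineer would, in place of code of your own. Each camera call takes 0.05 s, during which the arm holds its last target.

## Working session

There is one attempt and no reset: what is moved stays moved. The work goes in short steps, Python scripts to look and compute and a shell command to move; the robot and the scene stay as the last step left them, time stands still between calls to the robot, and variables do not carry over. Pictures are saved under pics/ and viewed, and the job is handed in when it is done.

```bash
mkdir -p pics; cat > h.py <<'E'
import numpy as np, cv2
from plant import r
def px2w(cam,uv,z,p=None):
    p=p or r.camera_params(cam); R=np.array(p["R"]);t=np.array(p["t"])
    f=200/np.tan(np.radians(p["vfov"])/2)
    d=R.T@np.array([(uv[0]-p["cx"])/f,(uv[1]-p["cy"])/f,1]); c=-R.T@t
    return c+d*(z-c[2])/d[2]
def w2px(cam,X,p=None):
    p=p or r.camera_params(cam); R=np.array(p["R"]);t=np.array(p["t"])
    f=200/np.tan(np.radians(p["vfov"])/2)
    c=R@np.array(X)+t
    return [p["cx"]+f*c[0]/c[2],p["cy"]+f*c[1]/c[2]]
def save(cam,name):
    im=r.capture(cam); cv2.imwrite("pics/"+name+".png",im[:,:,::-1]); return im
E
python3 - <<'E'
from h import *
for c in ["scene","top"]:
    save(c,c+"0")
    for n in ["hammer_grip","hammer_head","mat","wedge_butt","red_wedge_butt"]:
        print(c,n,[(np.round(d["xy"]),round(d["p"],2)) for d in r.recognise(n,c)])
print({k:v for k,v in r.get_state().items()})
print(r.camera_params("top"),r.hold_point_z)
E
```

```text
scene hammer_grip [(array([286., 194.]), 0.56)]
scene hammer_head [(array([284., 195.]), 0.65), (array([367., 314.]), 0.61)]
scene mat [(array([260., 196.]), 0.79)]
scene wedge_butt [(array([456., 178.]), 0.97), (array([368., 311.]), 0.84)]
scene red_wedge_butt [(array([189., 216.]), 0.61)]
top hammer_grip [(array([360., 200.]), 0.75)]
top hammer_head [(array([361., 205.]), 0.66)]
top mat [(array([390., 210.]), 0.71)]
top wedge_butt [(array([233., 145.]), 0.96), (array([232., 315.]), 0.59)]
top red_wedge_butt [(array([412., 130.]), 0.86)]
{'time_s': 0.6, 'joints': array([ 8.06791662e+01,  2.05448513e+01,  6.81888722e-01, -3.66170947e-05,
       -7.01369241e+01, -1.65076681e+01]), 'qd': array([-0.07725208,  0.01795259, -0.04281076, -0.10955531,  0.06502126,
       -0.04089769]), 'joint_torque': array([ 6.97585529e-04, -5.81992257e+01,  2.93180877e+01,  6.99960262e+00,
        1.24478718e-02, -1.98894656e-05]), 'tcp_pos': array([0.2940809 , 0.60753726, 0.22657764]), 'eef_rot': array([-1.79999901e+02,  6.51943228e-05, -2.58285143e+01]), 'contact_force': array([ 0.10816493, -0.05773908, -0.8199163 ]), 'moment': array([ 0.03674612, -0.00710395,  0.0175929 ]), 'gripper_width': 0.08785688711651225}
{'vfov': 51.8105362996163, 'cx': 319.4847164755829, 'cy': 206.81782445651123, 'R': array([[-0.02413458, -0.9993281 , -0.0275837 ],
       [-0.99284249,  0.02718796, -0.11629537],
       [ 0.11696718,  0.02457953, -0.99283157]]), 't': array([0.06766194, 0.44939407, 0.98459053])} 0.0188
```

View pics/scene0.png

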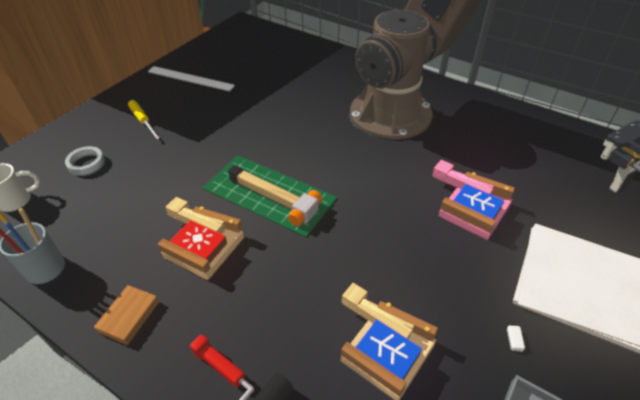

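View pics/top0.png

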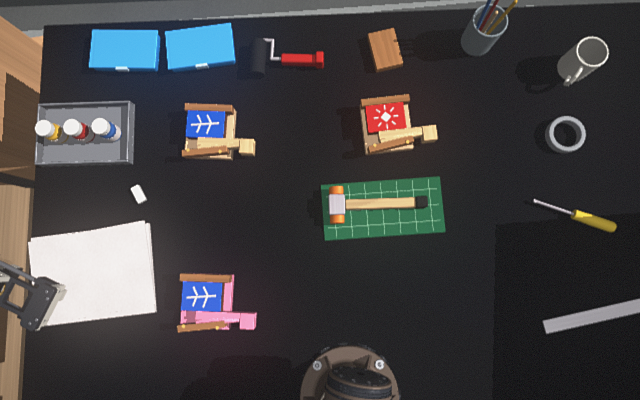

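The top view shows the hammer on the mat (head at 337,205; black butt at 421,202). The candidates for the wanted wedge are:
- a pale wedge by a blue block in a wood clamp, butt near (255,148)
- a pink look-alike, butt near (256,321)
- the red block's wedge, butt near (437,133)

By the description I want the first. I'll check it in a close crop.

```bash
python3 - <<'E'
from h import *
im=cv2.imread("pics/top0.png")
cv2.imwrite("pics/crop1.png",np.hstack([cv2.resize(im[95:170,175:275],None,fx=4,fy=4,interpolation=cv2.INTER_CUBIC),cv2.resize(im[90:165,355:455],None,fx=4,fy=4,interpolation=cv2.INTER_CUBIC)]))
cv2.imwrite("pics/crop2.png",cv2.resize(im[170:245,310:450],None,fx=5,fy=5,interpolation=cv2.INTER_CUBIC))
E
```

```text
(no output)
```

View pics/crop1.png

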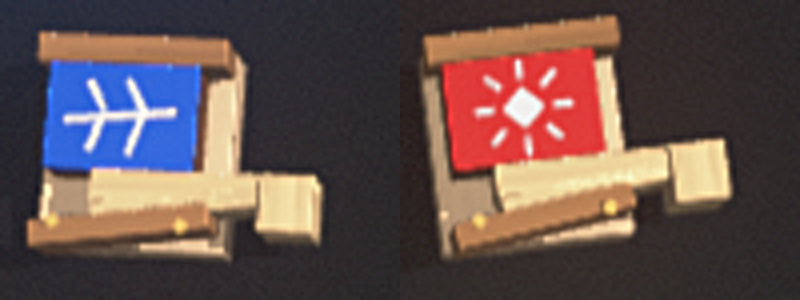

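View pics/crop2.png

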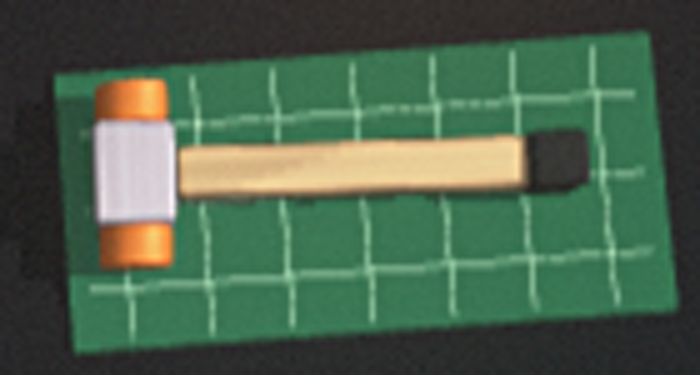

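The crop confirms it: the blue block in the pale clamp has its butt block at about (240-255, 140-156). The hammer's head centre is at about (337,204).

```bash
python3 - <<'E'
from h import *
im=cv2.imread("pics/top0.png")
a=im[130:165,225:265]; b=im[115:150,410:445]
cv2.imwrite("pics/crop3.png",np.hstack([cv2.resize(a,(400,350),interpolation=cv2.INTER_CUBIC),cv2.resize(b,(350,350),interpolation=cv2.INTER_CUBIC)]))
c=lambda u,v:(310+u/5,170+v/5)
print("head",px2w("top",c(135,172),.044), "faces",px2w("top",c(131,82),.03),px2w("top",c(138,265),.03))
print("handle ends(top) near",px2w("top",c(180,172),.038),"far",px2w("top",c(527,164),.038),"butt",px2w("top",c(588,160),.038))
for q in [(55,73),(648,32),(677,310),(75,352)]: print("mat",px2w("top",c(*q),.004))
p=r.camera_params("top");print("cam",-np.array(p["R"]).T@p["t"])
E
```

```text
head [0.45372194 0.01321437 0.044     ] faces [0.50011491 0.01362792 0.03      ] [0.40976961 0.0128274  0.03      ]
handle ends(top) near [ 0.45385624 -0.00871937  0.038     ] far [ 0.45313771 -0.1763244   0.038     ] butt [ 0.45427405 -0.20571136  0.038     ]
mat [0.51017586 0.0514406  0.004     ]
mat [ 0.52244544 -0.24731468  0.004     ]
mat [ 0.38245205 -0.25347391  0.004     ]
mat [0.36920981 0.04494394 0.004     ]
cam [0.33264574 0.0311976  1.03166138]
```

View pics/crop3.png

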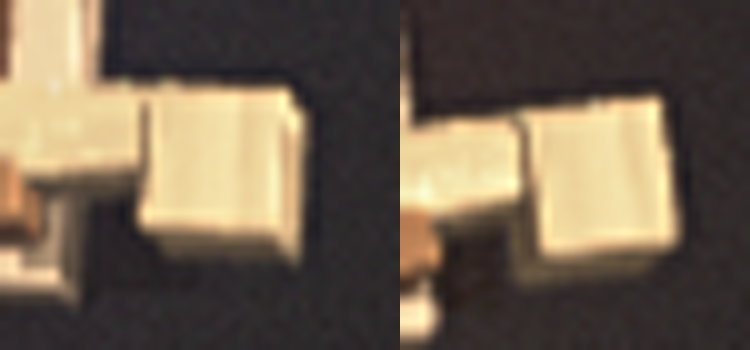

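```bash
python3 - <<'E'
from h import *
f=lambda u,v:px2w("top",(225+u/10,130+v/10),.053)
a,b,c,d=f(289,88),f(280,235),f(148,100),f(142,222)
print("blue outer",a,b,"len",np.linalg.norm(a-b),"inner",c,d, "clamp edge?")
print("outer bottom z.023", px2w("top",(225+30.5,130+11),.023),px2w("top",(225+29.8,130+26.5),.023))
g=lambda u,v:px2w("top",(410+(u-400)/10,115+v/10),.053)
print("red outer",g(660,98),g(680,245))
# clamp -y edge blue
k=lambda u,v,z:px2w("top",(175+u/4,95+v/4),z)
print("clamp edge", k(243,65,.03),k(233,255,.0))
# cross-check scene
for n in ["wedge_butt"]: pass
M=(a+b)/2; M[2]=.053
print("scene px of blue outer edge",w2px("scene",a),w2px("scene",b))
im=cv2.imread("pics/scene0.png"); 
for X in (a,b,[.454,-.035,.038],[.454,.013,.044]):
    q=w2px("scene",X); cv2.circle(im,(int(round(q[0])),int(round(q[1]))),1,(255,0,255),-1)
cv2.imwrite("pics/s1.png",np.hstack([cv2.resize(im[270:350,330:430],(400,320)),cv2.resize(im[150:230,220:320],(400,320))]))
E
```

```text
blue outer [0.62022326 0.21219212 0.053     ] [0.58343049 0.21460332 0.053     ] len 0.03687169924032399 inner [0.61831476 0.2469579  0.053     ] [0.58773379 0.24847904 0.053     ] clamp edge?
outer bottom z.023 [0.62320259 0.21371346 0.023     ] [0.58326374 0.21572039 0.023     ]
red outer [ 0.64090786 -0.23271844  0.053     ] [ 0.6041147  -0.23543722  0.053     ]
clamp edge [0.70013947 0.26223078 0.03      ] [0.58478065 0.27566538 0.        ]
scene px of blue outer edge [np.float64(340.6992392977696), np.float64(292.61392911646374)] [np.float64(351.8509732044216), np.float64(279.3574130480456)]
```

View pics/s1.png

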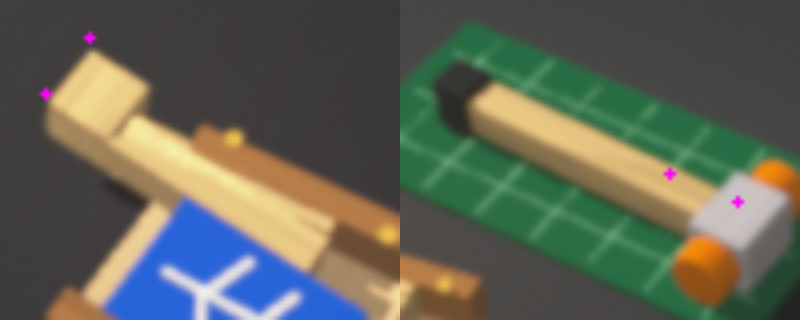

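```bash
python3 -m inch '0 0 0 0 0 0.124 1; 0 0 0 0 0 0.124 1; 0 0 0 0 0 0.124 1; 0 0 0 0 0 0.124 1; 0 0 0 0 0 0.124 1; 0 0 0 0 0 0.124 1; 0 0 0 0 0 0.124 1; 0 0 0 0 0 0.124 1; 0 0 0 0 0 0.124 1; 0 0 0 0 0 0 1' 60
python3 -m inch '0.02 -0.005 0 0 0 0 1; 0.036 -0.009 0 0 0 0 1; 0.036 -0.009 0 0 0 0 1; 0.036 -0.009 0 0 0 0 1; 0.036 -0.009 0 0 0 0 1; 0.036 -0.009 0 0 0 0 1; 0.036 -0.009 0 0 0 0 1; 0.036 -0.009 0 0 0 0 1; 0.036 -0.009 0 0 0 0 1; 0.036 -0.009 0 0 0 0 1; 0.036 -0.009 0 0 0 0 1; 0.036 -0.009 0 0 0 0 1; 0.036 -0.009 0 0 0 0 1; 0.036 -0.009 0 0 0 0 1; 0.036 -0.009 0 0 0 0 1; 0.036 -0.009 0 0 0 0 1; 0.036 -0.009 0 0 0 0 1; 0.03 -0.009 0 0 0 0 1; 0 0 0 0 0 0 1'
```

```text
time_s: 1.43
tcp_pos: [0.2941, 0.6075, 0.2266]
eef_rot: [180.0, 0.0, -90.1]
contact_force: [1.0, -0.0, 0.4]
gripper_width: 0.0878
time_s: 3.02
tcp_pos: [0.4552, -0.0218, 0.2267]
eef_rot: [-180.0, -0.0, -89.7]
contact_force: [-0.7, -0.0, 1.0]
gripper_width: 0.0878
```

```bash
python3 - <<'E'
from h import *
s=r.get_state();print(s["tcp_pos"],s["eef_rot"])
p=r.camera_params("wrist"); im=save("wrist","w1")
print("cam",-np.array(p["R"]).T@p["t"])
o=im[:,:,::-1].copy()
for X in ([.4537,-.035,.038],[.4537,.013,.044],[.454,-.207,.038]):
    q=w2px("wrist",X,p); print(q); cv2.circle(o,(int(q[0]),int(q[1])),3,(255,0,255),-1)
cv2.imwrite("pics/w1o.png",o)
E
```

```text
[ 0.45520662 -0.02183431  0.22669173] [-1.79990161e+02 -4.11014146e-02 -8.97157673e+01]
cam [ 0.45539933 -0.09799082  0.38581389]
[np.float64(319.5551591035521), np.float64(166.20822999161737)]
[np.float64(319.316057525334), np.float64(214.09079304418063)]
[np.float64(320.31707969069356), np.float64(-32.50579212070721)]
```

View pics/w1o.png

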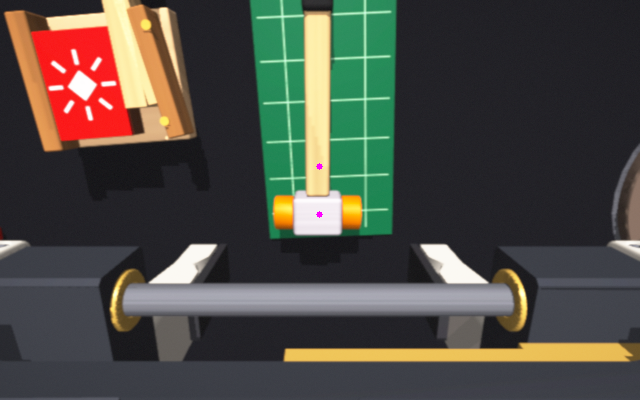

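The wrist picture shows the hammer head at (318,213) and the handle along column 317, matching my projection to within about 2 px. Descending.

```bash
python3 -m inch '0.013 0 0.02 0 0 0.005 1; 0 0 0.034 0 0 0 1; 0 0 0.034 0 0 0 1; 0 0 0.034 0 0 0 1; 0 0 0.034 0 0 0 1; 0 0 0.03 0 0 0 1; 0 0 0.02 0 0 0 1; 0 0 0.011 0 0 0 1; 0 0 0 0 0 0 1; 0 0 0 0 0 0 1' 60
```

```text
time_s: 3.9
tcp_pos: [0.4545, -0.0303, 0.0094]
eef_rot: [179.9, -0.0, -89.9]
contact_force: [0.1, 1.1, 1.0]
gripper_width: 0.0877
```

```bash
python3 -m inch '0.0045 0 0 0 0 0 1; 0 0 0 0 0 0 1; 0 0 0 0 0 0 0.2; 0 0 0 0 0 0 0; 0 0 0 0 0 0 0; 0 0 0 0 0 0 0; 0 0 0 0 0 0 0; 0 0 0 0 0 0 0; 0 0 0 0 0 0 0; 0 0 0 0 0 0 0' 60
```

```text
time_s: 4.73
tcp_pos: [0.4546, -0.0353, 0.0095]
eef_rot: [180.0, -0.0, -90.1]
contact_force: [-0.6, 0.2, -0.7]
gripper_width: 0.04
```

```bash
python3 - <<'E'
from h import *
s=r.get_state();print(s["tcp_pos"],s["eef_rot"],s["gripper_width"],s["contact_force"])
save("top","t2")
im=cv2.imread("pics/t2.png");cv2.imwrite("pics/t2c.png",cv2.resize(im[120:260,220:450],None,fx=3,fy=3))
E
```

```text
[ 0.45464416 -0.03530975  0.00953586] [ 1.79996382e+02 -1.68974242e-03 -9.00556491e+01] 0.04004155813472772 [-0.55782793  0.1730799  -0.66957524]
```

View pics/t2c.png

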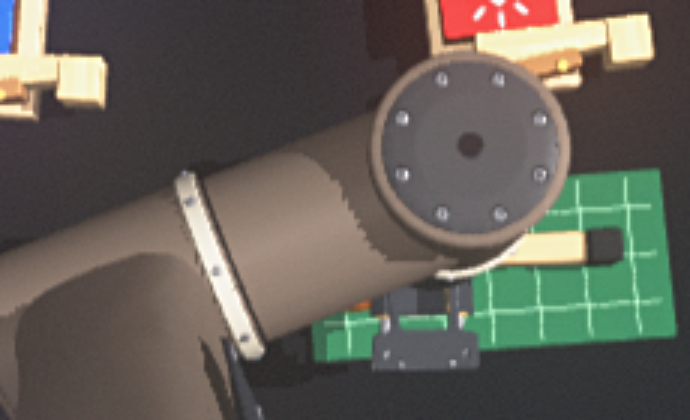

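Fingers are still closing (40 mm); the hammer is undisturbed in the view (black butt still at about 421,202).

```bash
python3 -m inch '0 0 0 0 0 0 0; 0 0 0 0 0 0 0; 0 0 0 0 0 0 0; 0 0 0 0 0 0 0; 0 0 0 0 0 0 0; 0 0 0 0 0 0 0; 0 0 0 0 0 0 0' 60
```

```text
time_s: 5.37
tcp_pos: [0.4547, -0.0353, 0.0096]
eef_rot: [-180.0, 0.0, -90.1]
contact_force: [0.5, 0.9, -0.2]
gripper_width: 0.0236
```

```bash
python3 -m inch '0 0 -0.01 0 0 0 0; 0 0 -0.02 0 0 0 0; 0 0 -0.03 0 0 0 0; 0 0 -0.03 0 0 0 0; 0 0 -0.03 0 0 0 0; 0 0 -0.02 0 0 0 0; 0 0 0 0 0 0 0; 0 0 0 0 0 0 0' 60
```

```text
time_s: 6.03
tcp_pos: [0.4547, -0.0351, 0.1502]
eef_rot: [-179.9, 0.1, -90.1]
contact_force: [0.0, 0.4, -2.9]
gripper_width: 0.0236
```

```bash
python3 -m inch '0 0 0 0 0 0.06 0; 0 0 0 0 0 0.12 0; 0 0 0 0 0 0.12 0; 0 0 0 0 0 0.12 0; 0 0 0 0 0 0.12 0; 0 0 0 0 0 0.12 0; 0 0 0 0 0 0.12 0; 0 0 0 0 0 0.12 0; 0 0 0 0 0 0.12 0; 0 0 0 0 0 0.12 0; 0 0 0 0 0 0.12 0; 0 0 0 0 0 0.12 0; 0 0 0 0 0 0.12 0; 0 0 0 0 0 0.12 0; 0 0 0 0 0 0 0; 0 0 0 0 0 0 0' 60
```

```text
time_s: 7.37
tcp_pos: [0.4536, -0.0355, 0.1481]
eef_rot: [-180.0, -0.2, 177.3]
contact_force: [-0.6, 0.0, -2.6]
gripper_width: 0.0237
```

```bash
python3 -m inch '-0.007 0.014 0.005 0 0 0 0; -0.0147 0.0275 0.0095 0 0 0 0; -0.0147 0.0275 0.0095 0 0 0 0; -0.0147 0.0275 0.0095 0 0 0 0; -0.0147 0.0275 0.0095 0 0 0 0; -0.0147 0.0275 0.0095 0 0 0 0; -0.007 0.014 0.005 0 0 0 0; 0 0 0 0 0 0 0; 0 0 0 0 0 0 0; 0 0 0 0 0 0 0' 60
python3 - <<'E'
from h import *
s=r.get_state();print(s["tcp_pos"],s["eef_rot"])
p=r.camera_params("wrist"); im=save("wrist","w3")
o=im[:,:,::-1].copy()
for X in ([.6202,.2125,.053],[.5834,.2145,.053],[.602,.213,.038]):
    q=w2px("wrist",X,p); print(q); cv2.circle(o,(int(q[0]),int(q[1])),2,(255,0,255),-1)
cv2.imwrite("pics/w3o.png",o)
save("top","t3");save("scene","s3")
im=cv2.imread("pics/t3.png");im2=cv2.imread("pics/s3.png")
cv2.imwrite("pics/t3c.png",np.hstack([cv2.resize(im[95:215,195:315],(390,390)),cv2.resize(im2[200:330,280:410],(390,390))]))
E
```

```text
time_s: 8.2
tcp_pos: [0.5496, 0.1252, 0.0914]
eef_rot: [-180.0, -0.1, 177.2]
contact_force: [-0.4, -0.3, -1.6]
gripper_width: 0.0234
[0.54958602 0.1252336  0.09141145] [-1.79953821e+02 -8.38007891e-02  1.77218018e+02]
[np.float64(458.6365042525716), np.float64(328.8902740420569)]
[np.float64(465.5591971093562), np.float64(277.59295100010615)]
[np.float64(452.5927032935766), np.float64(291.848633649592)]
```

View pics/w3o.png

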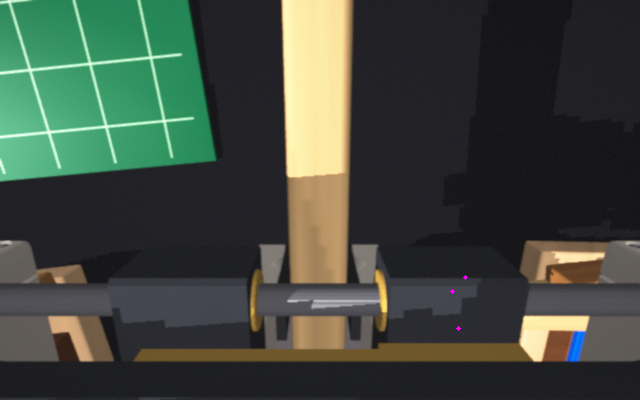

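View pics/t3c.png

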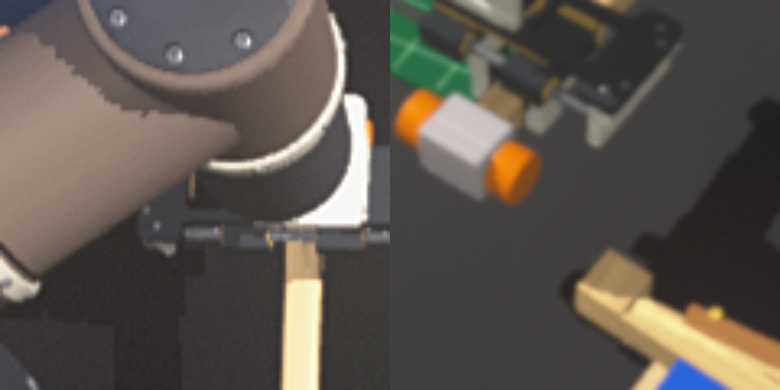

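The wrist view shows the handle straight in the jaws. The scene crop shows the orange face square to the blue wedge's butt, with a gap. Lowering.

```bash
python3 -m inch '0 0 0.012 0 0 0 0; 0 0 0.02 0 0 0 0; 0 0 0.02 0 0 0 0; 0 0 0.012 0 0 0 0; 0 0 0.004 0 0 0 0; 0 0 0 0 0 0 0; 0 0 0 0 0 0 0' 60
python3 - <<'E'
from h import *
save("scene","s4")
s=r.get_state();print(s["tcp_pos"],s["contact_force"])
im2=cv2.imread("pics/s4.png")
cv2.imwrite("pics/s4c.png",cv2.resize(im2[220:340,300:420],(600,600),interpolation=cv2.INTER_CUBIC))
E
```

```text
time_s: 8.93
tcp_pos: [0.5508, 0.1254, 0.0248]
eef_rot: [180.0, 0.0, 177.1]
contact_force: [0.3, -0.1, -1.5]
gripper_width: 0.0239
[0.55103625 0.12568298 0.02516732] [ 0.2219839  -0.25641313 -1.70785341]
```

View pics/s4c.png

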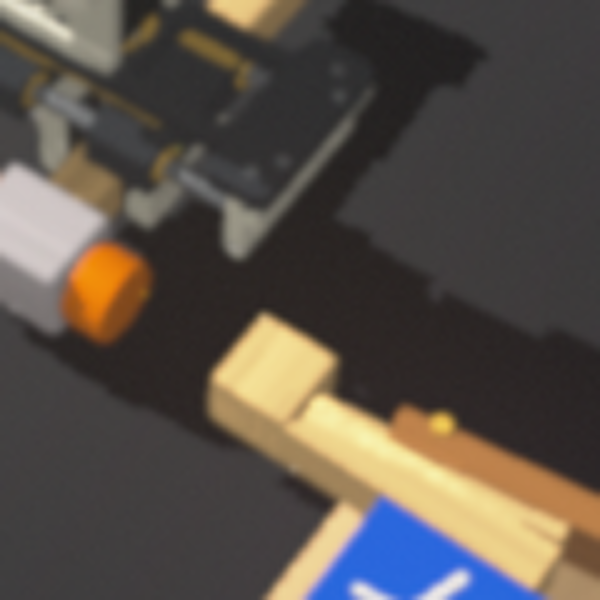

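```bash
python3 - <<'E'
from h import *
for z in (.06,.075,.091,.1): print(px2w("scene",(300+240/5,220+258/5),z),px2w("scene",(300+375/5,220+88/5),z))
E
```

```text
[0.57640008 0.20143274 0.06      ] [0.47443992 0.20446796 0.06      ]
[0.58552681 0.20634661 0.075     ] [0.48560706 0.20932109 0.075     ]
[0.59526198 0.21158807 0.091     ] [0.49751867 0.21449777 0.091     ]
[0.60073802 0.2145364  0.1       ] [0.50421895 0.21740965 0.1       ]
```

```bash
python3 -m inch '0 0.015 0.001 0 0 0 0; 0 0.015 0 0 0 0 0; 0 0.01 0 0 0 0 0; 0 0.006 0 0 0 0 0; 0 0.006 0 0 0 0 0; 0 0.004 0 0 0 0 0; 0 0 0 0 0 0 0' 60
python3 - <<'E'
from h import *
save("scene","s5")
s=r.get_state();print(s["tcp_pos"],s["contact_force"])
im2=cv2.imread("pics/s5.png")
cv2.imwrite("pics/s5c.png",cv2.resize(im2[220:340,300:420],(600,600),interpolation=cv2.INTER_CUBIC))
E
```

```text
time_s: 9.57
tcp_pos: [0.5532, 0.1821, 0.0231]
eef_rot: [-180.0, 0.0, 177.2]
contact_force: [0.7, 0.9, -1.6]
gripper_width: 0.024
[0.55309783 0.1818711  0.02301024] [-0.02825379  0.28828906 -3.6504708 ]
```

View pics/s5c.png

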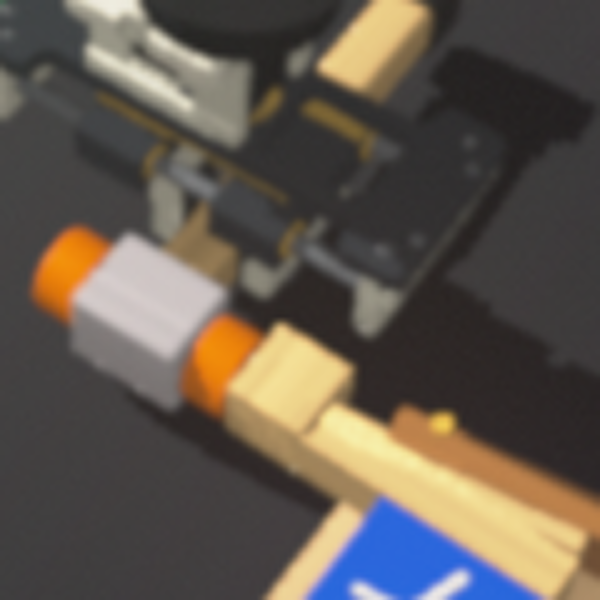

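Contact: the face touches the butt at about (220,370) in the crop, and the wedge has moved in by only a few mm. I'll push a little more, then draw clear.

```bash
python3 -m inch '0 0.003 0 0 0 0 0; 0 0.004 0 0 0 0 0; 0 0 0 0 0 0 0' 60
python3 -m inch '0 -0.01 0 0 0 0 0; 0 -0.015 0 0 0 0 0; 0 -0.015 0 0 0 0 0; 0 0 0 0 0 0 0; 0 0 0 0 0 0 0' 60
python3 - <<'E'
from h import *
save("scene","s6")
s=r.get_state();print(s["tcp_pos"],s["contact_force"])
im2=cv2.imread("pics/s6.png")
print([w2px("scene",[.602+.05*d,.213+d,.053]) for d in (0,.01,.02)])
cv2.imwrite("pics/s6c.png",cv2.resize(im2[220:340,300:420],(600,600),interpolation=cv2.INTER_CUBIC))
E
```

```text
time_s: 9.87
tcp_pos: [0.5532, 0.1884, 0.0229]
eef_rot: [-180.0, -0.0, 177.1]
contact_force: [0.2, -3.3, -1.0]
gripper_width: 0.0237
time_s: 10.28
tcp_pos: [0.5513, 0.1467, 0.0231]
eef_rot: [180.0, -0.0, 177.0]
contact_force: [0.2, 0.7, -2.1]
gripper_width: 0.0233
[0.55164073 0.14744007 0.02326949] [ 0.11759089  0.573832   -2.37306004]
[[np.float64(346.11162634524106), np.float64(285.8784973940242)], [np.float64(350.4944155148388), np.float64(288.53241880552264)], [np.float64(354.9179331868079), np.float64(291.211002650079)]]
```

View pics/s6c.png

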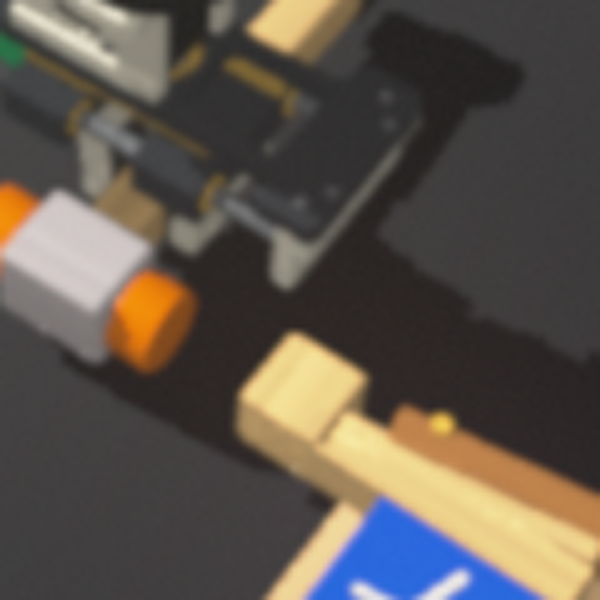

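The wedge corner moved from (265,315) to (297,333) in the crop, about 13–14 mm. It is partly in, and the hammer is clear. Second tap next.

```bash
python3 -m inch '0 0.012 0 0 0 0 0; 0 0.015 0 0 0 0 0; 0 0.01 0 0 0 0 0; 0 0.008 0 0 0 0 0; 0 0.006 0 0 0 0 0; 0 0.005 0 0 0 0 0; 0 0.003 0 0 0 0 0; 0 0 0 0 0 0 0' 60
python3 -m inch '0 0.003 0 0 0 0 0; 0 0 0 0 0 0 0' 60
python3 -m inch '0 0.002 0 0 0 0 0; 0 0 0 0 0 0 0' 60
```

```text
time_s: 11.0
tcp_pos: [0.5544, 0.2081, 0.0229]
eef_rot: [180.0, -0.0, 177.2]
contact_force: [-0.0, -0.6, -1.9]
gripper_width: 0.0234
time_s: 11.17
tcp_pos: [0.5544, 0.2104, 0.0229]
eef_rot: [-180.0, -0.0, 177.1]
contact_force: [0.9, -3.3, -1.6]
gripper_width: 0.0236
time_s: 11.33
tcp_pos: [0.554, 0.2109, 0.0229]
eef_rot: [-179.9, -0.1, 177.0]
contact_force: [0.2, -7.9, 0.6]
gripper_width: 0.0237
```

```bash
python3 -m inch '0 0.002 0 0 0 0 0; 0 0 0 0 0 0 0' 60
python3 -m inch '0 0.002 0 0 0 0 0; 0 0 0 0 0 0 0' 60
python3 - <<'E'
from h import *
save("scene","s7")
s=r.get_state();print(s["tcp_pos"],s["contact_force"])
im2=cv2.imread("pics/s7.png")
cv2.imwrite("pics/s7c.png",cv2.resize(im2[220:340,300:420],(600,600),interpolation=cv2.INTER_CUBIC))
E
```

```text
time_s: 11.5
tcp_pos: [0.5537, 0.2114, 0.0229]
eef_rot: [-179.8, -0.2, 177.0]
contact_force: [2.1, -14.5, 1.7]
gripper_width: 0.0234
time_s: 11.67
tcp_pos: [0.5533, 0.2119, 0.0228]
eef_rot: [-179.7, -0.2, 176.9]
contact_force: [2.1, -19.9, 3.8]
gripper_width: 0.0237
[0.5533297  0.21187959 0.02280061] [  1.23619016 -19.27877573   4.12874292]
```

View pics/s7c.png

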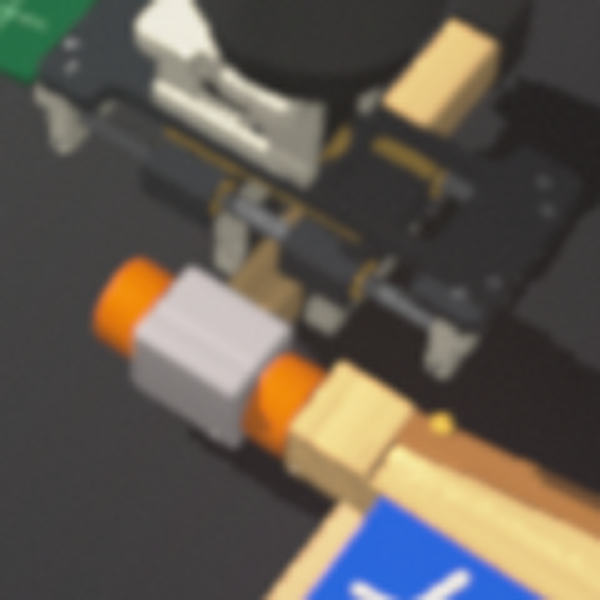

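The force rises to about 20 N with almost no travel, and the wedge has shifted about 36 mm in total, so it is at its stop. Backing off to check from the top.

```bash
python3 -m inch '0 -0.01 0 0 0 0 0; 0 -0.02 0 0 0 0 0; 0 -0.03 0 0 0 0 0; 0 -0.03 0 0 0 0 0; 0 -0.02 -0.02 0 0 0 0; 0 -0.02 -0.03 0 0 0 0; 0 -0.02 -0.03 0 0 0 0; 0 0 -0.03 0 0 0 0; 0 0 -0.015 0 0 0 0; 0 0 0 0 0 0 0' 60
python3 - <<'E'
from h import *
save("top","t8");save("scene","s8")
im=cv2.imread("pics/t8.png");im0=cv2.imread("pics/top0.png");i2=cv2.imread("pics/s8.png")
c=lambda i:cv2.resize(i[95:170,175:275],None,fx=4,fy=4,interpolation=cv2.INTER_CUBIC)
cv2.imwrite("pics/t8c.png",np.hstack([c(im0),c(im)]))
cv2.imwrite("pics/s8c.png",cv2.resize(i2[100:360,180:440],(600,600),interpolation=cv2.INTER_CUBIC))
E
```

```text
time_s: 12.55
tcp_pos: [0.5498, 0.0674, 0.1525]
eef_rot: [179.8, 0.4, 177.1]
contact_force: [0.8, 0.8, -2.4]
gripper_width: 0.0234
```

View pics/t8c.png

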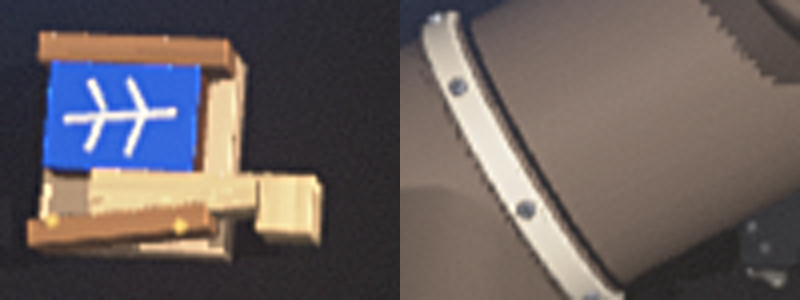

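View pics/s8c.png

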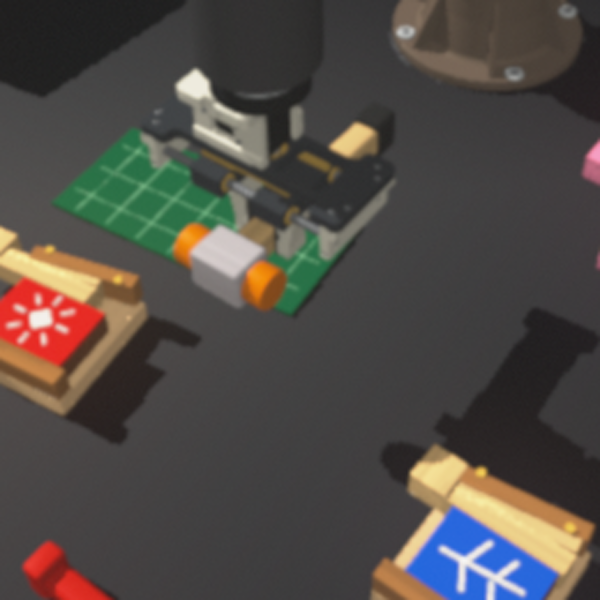

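From the scene view, the blue wedge is well in and the red one is unmoved. Now returning above the mat and turning back.

```bash
python3 -m inch '0.008 -0.01 0 0 0 0 0; 0.018 -0.022 0 0 0 0 0; 0.018 -0.022 0 0 0 0 0; 0.018 -0.022 0 0 0 0 0; 0.018 -0.022 0 0 0 0 0; 0.01 -0.01 0 0 0 0 0; 0 0 0 0 0 0 0' 60
python3 -m inch '0 0 0 0 0 -0.06 0; 0 0 0 0 0 -0.12 0; 0 0 0 0 0 -0.12 0; 0 0 0 0 0 -0.12 0; 0 0 0 0 0 -0.12 0; 0 0 0 0 0 -0.12 0; 0 0 0 0 0 -0.12 0; 0 0 0 0 0 -0.12 0; 0 0 0 0 0 -0.12 0; 0 0 0 0 0 -0.12 0; 0 0 0 0 0 -0.12 0; 0 0 0 0 0 -0.12 0; 0 0 0 0 0 -0.12 0; 0 0 0 0 0 -0.12 0; 0 0 0 0 0 0 0; 0 0 0 0 0 0 0' 60
python3 - <<'E'
from h import *
s=r.get_state();print(s["tcp_pos"])
save("top","t9");save("scene","s9");save("wrist","w9")
im=cv2.imread("pics/t9.png");im0=cv2.imread("pics/top0.png");i2=cv2.imread("pics/s9.png")
c=lambda i:cv2.resize(i[95:170,175:275],None,fx=4,fy=4,interpolation=cv2.INTER_CUBIC)
cv2.imwrite("pics/t9c.png",np.hstack([c(im0),c(im)]))
cv2.imwrite("pics/s9c.png",np.hstack([cv2.resize(i2[100:300,200:400],(400,400)),cv2.resize(cv2.imread("pics/w9.png"),(400,250)).__class__ and cv2.copyMakeBorder(cv2.resize(cv2.imread("pics/w9.png"),(400,250)),0,150,0,0,0)]))
E
```

```text
time_s: 13.23
tcp_pos: [0.4484, -0.0385, 0.1466]
eef_rot: [-180.0, -0.2, 177.0]
contact_force: [-0.8, -0.1, -3.1]
gripper_width: 0.0235
time_s: 14.57
tcp_pos: [0.4518, -0.0365, 0.1473]
eef_rot: [179.9, -0.0, -90.3]
contact_force: [-0.3, 0.5, -2.1]
gripper_width: 0.0234
[ 0.45182552 -0.03647037  0.14725662]
```

View pics/t9c.png

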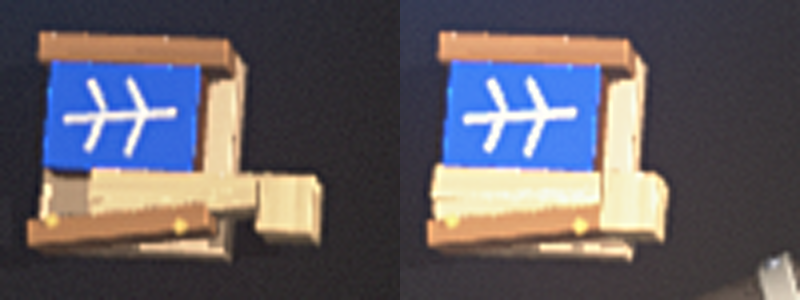

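View pics/s9c.png

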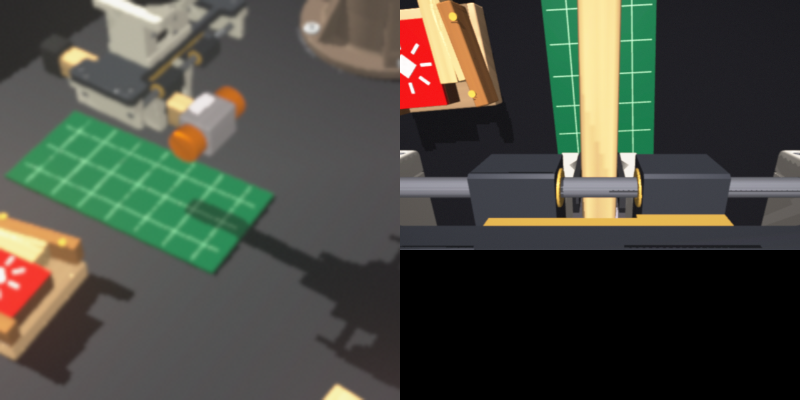

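The top view shows the wedge's butt moved from column 320 to about 266 in the crop, and its tip now fills the slot. I'll put a number on it.

```bash
python3 - <<'E'
from h import *
a=cv2.cvtColor(cv2.imread("pics/top0.png"),cv2.COLOR_BGR2GRAY);b=cv2.cvtColor(cv2.imread("pics/t9.png"),cv2.COLOR_BGR2GRAY)
T=a[136:158,237:260]
m=cv2.matchTemplate(b[125:170,205:265],T,cv2.TM_CCOEFF_NORMED);_,v,_,l=cv2.minMaxLoc(m)
print(v,l,"template match shift",205+l[0]-237,125+l[1]-136)
im=cv2.imread("pics/t9.png")
cv2.imwrite("pics/c10.png",cv2.resize(im[125:170,205:265],(800,600),interpolation=cv2.INTER_CUBIC))
E
```

```text
0.8380309343338013 (18, 10) template match shift -14 -1
```

View pics/c10.png

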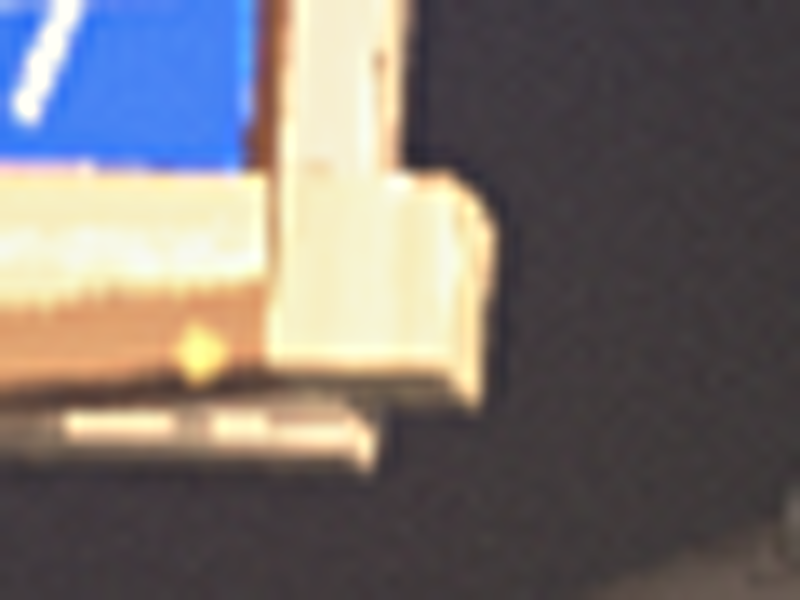

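```bash
python3 - <<'E'
from h import *
f=lambda u,v,z:px2w("top",(205+u/13.333,125+v/13.333),z)
print("butt outer",f(474,180,.053),f(450,362,.053), "bottom",f(477,410,.023))
print("clamp edge top corner z0-.02",f(373,470,0),f(360,412,.02),f(360,412,.03),f(400,165,.0),f(400,165,.02))
print("was", px2w("top",(253.9,138.8),.053),px2w("top",(253,153.5),.053))
E
```

```text
butt outer [0.62203504 0.24509913 0.053     ] [0.58789158 0.2495831  0.053     ] bottom [0.58628449 0.25116355 0.023     ]
clamp edge top corner z0-.02 [0.58085931 0.27637373 0.        ] [0.58734032 0.27410303 0.02      ] [0.58482273 0.27170198 0.03      ] [0.64116354 0.27112602 0.        ] [0.63518255 0.26647472 0.02      ]
was [0.62022326 0.21219212 0.053     ] [0.58343049 0.21460332 0.053     ]
```

The butt now sticks out 25 mm from the clamp edge, so it is home. Laying the hammer down.

```bash
python3 -m inch '0 0 0.015 0 0 0 0; 0 0 0.03 0 0 0 0; 0 0 0.03 0 0 0 0; 0 0 0.03 0 0 0 0; 0 0 0.015 0 0 0 0; 0 0 0.008 0 0 0 0; 0 0 0.004 0 0 0 0; 0 0 0.003 0 0 0 0; 0 0 0 0 0 0 0; 0 0 0 0 0 0 0' 60
```

```text
time_s: 15.55
tcp_pos: [0.4528, -0.0365, 0.0139]
eef_rot: [-179.9, 0.0, -90.1]
contact_force: [0.0, 0.2, -2.4]
gripper_width: 0.0233
```

```bash
python3 -m inch '0 0 0.002 0 0 0 0; 0 0 0.0015 0 0 0 0; 0 0 0 0 0 0 0; 0 0 0 0 0 0 0' 60; python3 -m inch '0 0 0.001 0 0 0 0; 0 0 0 0 0 0 0' 60
```

```text
time_s: 15.88
tcp_pos: [0.4521, -0.0367, 0.0098]
eef_rot: [-180.0, 0.0, -90.1]
contact_force: [0.3, 0.1, -2.5]
gripper_width: 0.0236
time_s: 16.05
tcp_pos: [0.4522, -0.0367, 0.0095]
eef_rot: [-180.0, -0.0, -90.0]
contact_force: [-5.9, 2.0, 13.3]
gripper_width: 0.0234
```

Touching the mat (force up). Releasing, then straight up.

```bash
python3 -m inch '0 0 0 0 0 0 0.3; 0 0 0 0 0 0 0.6; 0 0 0 0 0 0 0.9; 0 0 0 0 0 0 0.9; 0 0 0 0 0 0 0.9; 0 0 0 0 0 0 0.9; 0 0 0 0 0 0 0.9; 0 0 0 0 0 0 0.9; 0 0 0 0 0 0 0.9; 0 0 0 0 0 0 0.9; 0 0 0 0 0 0 0.9; 0 0 0 0 0 0 0.9'
python3 -m inch '0 0 -0.005 0 0 0 0.9; 0 0 -0.015 0 0 0 0.9; 0 0 -0.03 0 0 0 0.9; 0 0 -0.035 0 0 0 0.9; 0 0 -0.035 0 0 0 0.9; 0 0 -0.03 0 0 0 0.9; 0 0 -0.02 0 0 0 0.9; 0 0 0 0 0 0 0.9; 0 0 0 0 0 0 0.9'
python3 -m inch '-0.02 0 0 0 0 0 0.9; -0.035 0 0 0 0 0 0.9; -0.035 0 0 0 0 0 0.9; -0.035 0 0 0 0 0 0.9; -0.035 0 0 0 0 0 0.9; -0.035 0 0 0 0 0 0.9; -0.035 0 0 0 0 0 0.9; -0.035 0 0 0 0 0 0.9; -0.02 0 0 0 0 0 0.9; 0 0 0 0 0 0 0.9; 0 0 0 0 0 0 0.9'
python3 - <<'E'
from h import *
save("top","t11");save("scene","s11")
E
```

```text
time_s: 17.05
tcp_pos: [0.4521, -0.0367, 0.0086]
eef_rot: [-180.0, -0.0, -90.1]
contact_force: [-1.4, 0.0, -0.5]
gripper_width: 0.0785
time_s: 17.8
tcp_pos: [0.4526, -0.0365, 0.1801]
eef_rot: [-179.8, 0.1, -90.1]
contact_force: [-0.3, 0.5, -1.0]
gripper_width: 0.0787
time_s: 18.72
tcp_pos: [0.4515, 0.2488, 0.177]
eef_rot: [179.9, -0.1, -90.0]
contact_force: [-0.1, -0.4, 0.3]
gripper_width: 0.0789
```

View pics/t11.png

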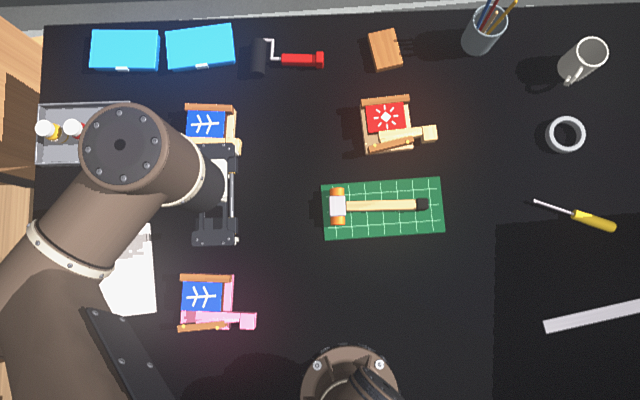

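View pics/s11.png

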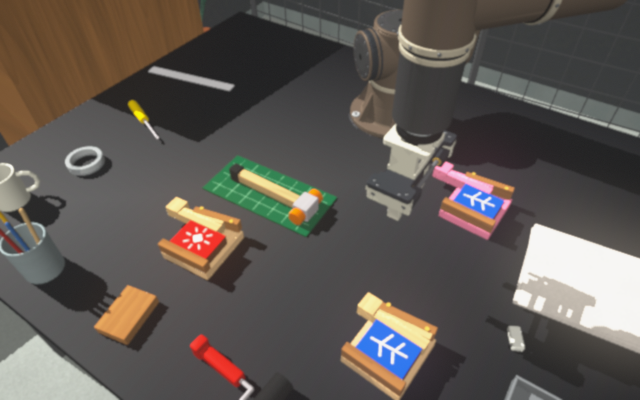

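The hammer lies flat on the mat (head at 337,206; butt at 422,204). The blue wedge is in, the red wedge's butt is still near (430,133), and the robot is clear. Handing in.

```bash
python3 - <<'E'
from h import *
print(r.close_job())
E
```

```text
the job is handed in; nothing more can be done
None
```

I drove the blue block's wedge home with the hammer in two taps, laid the hammer back on the green mat, released it and handed the job in; no verdict was reported. It took about 19 s of the 48 s allowed.

- **First tap:** it drove the wedge in by about 13–14 mm, judged from the scene picture. I then drew the hammer back about 40 mm.
- **Second tap:** the wedge reached its stop. The force rose to about 20 N with almost no further travel.
- **How far in:** the top picture puts the butt at about 25–26 mm from the clamp edge, and 25 mm is home. The estimates of total travel differ slightly: about 36 mm from the scene camera and 34–36 mm from the top camera. Both fit a starting position between 0 and 8 mm.
- **Final state:** the last pictures show the hammer flat on the mat in nearly its original place and the robot touching nothing. By eye the red wedge had not moved. The pink look-alike was not touched.
- **Disagreement:** the scene camera's projection was about 3 px off from the top camera's. I relied on the top and wrist cameras and on contact force for positioning.

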